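# Turn the sorting tray against the post and sort the topping jars

## Robot

A 6-joint arm with a two-finger parallel gripper is mounted at the origin on the work surface. World frame = base frame: x ahead of the robot, y to its left, z up, the work surface at z = 0. Lengths are in m, angles in rad, forces in N, time in s.
With the tool pointing down it reaches from about 0.35 to 0.85 m from the base axis. Payload 8.1 kg.
Tool frame: the origin (TCP) lies at the very end of the fingers, on their centre line; the grasp point (between the pads) lies 19 mm behind it; z points along the fingers, y is the line along which they close (so a half turn about z gives the same grasp; the last joint's range is limited). The gripper opens to 93 mm and grips with 3 to 60 N. Pads are 15 mm wide; open, the fingers measure 128 mm over their backs; the gripper's body (75 mm by 188 mm) begins 65 mm behind the grasp point.
Start: joints at [-1.229, 0.13, 1.488, -0, 1.523, -0.085], TCP at [0.248, -0.546, 0.219] pointing down, gripper open.
Joint ranges: [-2.96, 2.96], [-0.89, 2.26], [0.02, 2.5], [-1.34, 4.48], [0, 2.73], [-2.66, 2.66]. Speed limits (rad/s): [2.39, 2.39, 2.79, 3.14, 3.14, 3.14].

## Interface

Orientations are given as [roll, pitch, yaw] about the fixed x, y, z axes, in that order (R = Rz(yaw) Ry(pitch) Rx(roll)).
In Python, from cell import monitor, snapshot, calibration, close_job gives the robot as it stands. The module is installed in compiled form; this text tells all that it offers.
- The arm moves only by the shell command python3 -m pendant 'ROWS' [OPENING] [FORCE]. ROWS is text: rows parted by semicolons, each of 4 numbers parted by spaces: the shift along the tool's x, y, z in cm, then the turn about the tool's z in degrees. A call has 1 to 12 rows; each row is the pose to reach, as a shift and turn from the pose commanded when the call began, along the tool's axes at that moment; what a row does not reach only later rows make up. A row lasts 1/8 s, in which the tool goes at most 62.5 mm and 10.7 degrees, less where a joint would pass 70% of its speed; a pose out of reach is approached as far as the arm can. A call with a gripper value outside its range is refused whole. OPENING is the closure in counts, from 0 (fully open) to 255 (shut), set as the call begins (- or left out, the last holds). The fingers move at their own pace and stop on an object; FORCE is the grip in N (left out, the last holds). Time passes only in rows, so rows that repeat a pose let the fingers close. It gives the time, the measured TCP pose, the force, the opening and the grip force at its end, in the units of the state.
- monitor.get_obs(): the state, without advancing time (a new reading comes with each control period).
- snapshot(name): name is "side" or "top"; returns (picture, depth): 400x640x3 uint8, red, green, blue; 400x640 float32, m along the optical axis (not along the pixel's ray), 0 where there is no reading.
- calibration(name): a dict with "intrinsics" (3x3 intrinsics, pixels), "k1" (the pictures are not rectified: a ray, as slopes to the right and down, at radius r is drawn at 1 + k1 r^2 times it, then the intrinsics apply), "R" (3x3) and "t" (3): a world point X has camera coordinates R X + t. Camera axes: x right, y down, z forward; pixel columns grow to the right and rows downward; lengths in m; the calibration is good to about 2 mm. A picture is of the moment at which its call begins. calibration takes no time and is no camera call.
- close_job(): hands the job in; it is judged then, once.
The state is a dict: "clock": time; "qpos": joint angles; "joint_vel": joint speeds; "joint_torque": joint torques, N m; "tool_pos": TCP position; "tcp_rot": TCP orientation; "ft_force": force on the tool from outside, world axes, zero at the start; "wrist_torque": the same for the moment, N m; "grip_width": finger opening in m; "grip_force": force on a finger pad.
Only numpy, scipy, OpenCV 4.12 (cv2) and the standard library are available. Lean on these libraries where they do the work, as an engineer would, in place of code of your own. Each camera call takes 0.05 s, during which the arm holds its last target. There are 200 camera calls.

## Task

Push the empty blue square tray round against the chrome corner post, a quarter turn clockwise as seen from above and without lifting it, so that it ends square with the mat, its low front wall facing the robot and its full back wall touching or very close to the post. Then stand every topping jar upright on the tray's floor: jars with a round tag in the front compartment behind the low wall, jars with a strip tag in the rear compartment next to the post. Leave the other things on the counter where they are.

Things in the scene. Friction and masses are not known exactly. Their poses are not given: they have to be found in the camera images.
- post: Fixed upright chrome corner post, round, 25 mm diameter, 80 mm tall, black cap, at the far side of a black counter mat 1 mm thick (mat 400 mm along x, 500 mm along y, its centre 120 mm to -x and 30 mm to -y of the post). Origin at the post's foot on its axis; x and y run along the mat's edges, -x roughly towards the robot, z up.
- tray: Loose square open blue plastic tray, 200 x 200 mm, 0.4 kg, ordinary friction. Walls 5 mm thick, 45 mm high, but the front wall (-x side) is low, 22 mm. Floor 4 mm. A divider (5 mm thick, 40 mm high, along y at x = 0) makes a front compartment (x -95 to -2.5 mm) and a rear one (x 2.5 to 95 mm), both 190 mm in y. Back wall's outer face at x = +100 mm. Origin: centre of the underside.
- tray_center (a point): Centre of the tray, 22.5 mm above its underside, axes as tray. At the start the tray's yaw is about +90 degrees in the post's axes (to become 0) and its back wall stands about 2 to 25 mm clear of the post, which is near that wall's -y end (about y = -60 mm in tray axes).
- rear_corner (a point): Inside corner of the tray's rear compartment where the back wall meets the +y wall, at the floor (95, 95, 4 mm in tray axes), the corner far from the post.
- good1_center (a point): Topping jar (may be absent): squat round grey jar, 52 mm diameter, 82 mm tall in all, 0.15 kg, upright: body and black lid up to 48 mm, then a round black knob 22 mm in diameter, 34 mm tall, to hold it by. Its tag, flat on the lid, is a round white paper disc, 46 mm diameter. Point on its axis, 41 mm above its underside.
- good2_center (a point): Topping jar (may be absent): squat round grey jar, 52 mm diameter, 82 mm tall in all, 0.15 kg, upright: body and black lid up to 48 mm, then a round black knob 22 mm in diameter, 34 mm tall, to hold it by. Its tag, flat on the lid, is a round white paper disc, 46 mm diameter. Point on its axis, 41 mm above its underside.
- good3_center (a point): Topping jar (may be absent): squat round grey jar, 52 mm diameter, 82 mm tall in all, 0.15 kg, upright: body and black lid up to 48 mm, then a round black knob 22 mm in diameter, 34 mm tall, to hold it by. Its tag, flat on the lid, is a round white paper disc, 46 mm diameter. Point on its axis, 41 mm above its underside.
- reject1_center (a point): Topping jar (may be absent): squat round grey jar, 52 mm diameter, 82 mm tall in all, 0.15 kg, upright: body and black lid up to 48 mm, then a round black knob 22 mm in diameter, 34 mm tall, to hold it by. Its tag, flat on the lid, is a straight white paper strip, 66 x 16 mm, sticking out past the lid on both sides. Point on its axis, 41 mm above its underside.
- reject2_center (a point): Topping jar (may be absent): squat round grey jar, 52 mm diameter, 82 mm tall in all, 0.15 kg, upright: body and black lid up to 48 mm, then a round black knob 22 mm in diameter, 34 mm tall, to hold it by. Its tag, flat on the lid, is a straight white paper strip, 66 x 16 mm, sticking out past the lid on both sides. Point on its axis, 41 mm above its underside.
- reject3_center (a point): Topping jar (may be absent): squat round grey jar, 52 mm diameter, 82 mm tall in all, 0.15 kg, upright: body and black lid up to 48 mm, then a round black knob 22 mm in diameter, 34 mm tall, to hold it by. Its tag, flat on the lid, is a straight white paper strip, 66 x 16 mm, sticking out past the lid on both sides. Point on its axis, 41 mm above its underside.
- sauce_bottle: Bystander, leave alone: white squeeze bottle, 52 mm diameter, 150 mm tall. Origin at its underside.
- paper_cup: Bystander, leave alone: white paper cup, 80 mm rim, 90 mm tall. Origin at its underside.
- drink_can: Bystander, leave alone: aluminium drink can, 66 mm diameter, 115 mm tall. Origin at its underside.
- measuring_cup: Bystander, leave alone: clear plastic measuring mug, 90 mm rim, 80 mm tall. Origin at its underside.
- spoon: Bystander, leave alone: black plastic serving spoon lying on the counter, along its own x. Origin at its underside.

How it is judged:
On the way, in this order (a step that is already met when the one before it is completed fails the run):
1. the tray is pressed against the post while part-way round (between 25 and 65 degrees from square) (contact force between tray and post above 0.3 N and angle between the x axis of tray and the x axis of post, either way round between 0.43 and 1.14 rad).
2. the tray is square with the mat within 8 degrees, low wall to the robot, back wall within about 20 mm of the post (angle between the x axis of tray and the x axis of post, either way round below 0.14 rad and x of post in the frame of tray between 0.1 and 0.135 m and y of post in the frame of tray between -0.1 and 0.1 m and x of tray_center in the frame of post below -0.08 m), for 0.2 s.
3. every jar stands in its compartment (x of good1_center in the frame of tray between -0.09 and -0.004 m and y of good1_center in the frame of tray between -0.09 and 0.09 m and z of each of good1_center, good2_center, good3_center, reject1_center, reject2_center, reject3_center in the frame of tray below 0.055 m and angle between each of good1_center, good2_center, good3_center, reject1_center, reject2_center, reject3_center's own z axis and vertical below 0.2 rad and x of good2_center in the frame of tray between -0.09 and -0.004 m and y of good2_center in the frame of tray between -0.09 and 0.09 m and x of good3_center in the frame of tray between -0.09 and -0.004 m and y of good3_center in the frame of tray between -0.09 and 0.09 m and x of reject1_center in the frame of tray between 0.004 and 0.09 m and y of reject1_center in the frame of tray between -0.09 and 0.09 m and x of reject2_center in the frame of tray between 0.004 and 0.09 m and y of reject2_center in the frame of tray between -0.09 and 0.09 m and x of reject3_center in the frame of tray between 0.004 and 0.09 m and y of reject3_center in the frame of tray between -0.09 and 0.09 m), for 0.2 s.
At the end, for the whole second after the job is handed in: Tray square with the mat within 0.14 rad, low wall to the robot, back wall within about 20 mm of the post; every jar present upright (within 0.2 rad) on the tray floor, round tags in front of the divider, strip tags behind it; tray at rest (all of step 2 and all of step 3 and linear speed of tray below 0.02 m/s); the robot touches nothing.
It fails at once if the tray is lifted or tipped (height (world z) of tray_center above 0.05 m or angle between tray's own z axis and vertical above 0.25 rad).
It fails at once if a bystander is pushed more than 50 mm away or knocked over (distance of any of sauce_bottle, paper_cup, drink_can, measuring_cup, spoon from where it was at the start of the episode above 0.05 m or angle between any of sauce_bottle, paper_cup, drink_can, measuring_cup's own z axis and vertical above 0.6 rad).
Of good1, good2, good3, reject1, reject2, reject3 only 4 to 6 are there at a start; the rules pass over those that are not, and their reading is None.
At some moment in a run one of good1, good2, good3, reject1, reject2, reject3 may be knocked a few centimetres aside while the robot is not near it.
It also fails if it takes over 210 s, if anything falls off the work surface, if the arm or the gripper's body presses on something with over 40 N, if the wrist force passes 120 N, or if a joint passes its speed limit or range.

## Working session

There is one attempt and no reset: what is moved stays moved. The work goes in short steps, Python scripts to look and compute and a shell command to move; the robot and the scene stay as the last step left them, time stands still between calls to the robot, and variables do not carry over. Pictures are saved under pics/ and viewed, at most 14 in all, crops included, and the job is handed in when it is done.

```bash
mkdir -p pics
cat > h.py <<'E'
import numpy as np, cv2
from cell import monitor, snapshot, calibration, close_job
def und(c,uv):
    K=np.array(c["intrinsics"]);uv=np.atleast_2d(np.array(uv,float))
    d=np.c_[(uv[:,0]-K[0,2])/K[0,0],(uv[:,1]-K[1,2])/K[1,1]]
    s=d.copy()
    for _ in range(20): s=d/(1+c["k1"]*(s**2).sum(1,keepdims=True))
    return s
def ray(name,uv,z):
    c=calibration(name);R=np.array(c["R"]);t=np.array(c["t"])
    s=und(c,uv);D=np.c_[s,np.ones(len(s))]@R; C=-R.T@t
    k=(z-C[2])/D[:,2]; return C+D*k[:,None]
def cloud(name,dep):
    c=calibration(name);R=np.array(c["R"]);t=np.array(c["t"])
    v,u=np.mgrid[:400,:640]; s=und(c,np.c_[u.ravel(),v.ravel()])
    z=dep.ravel()[:,None]; P=(np.c_[s,np.ones(len(s))]*z-t)@R
    P[dep.ravel()==0]=np.nan
    return P.reshape(400,640,3)
def save(name,pic): cv2.imwrite("pics/"+name,cv2.cvtColor(pic,cv2.COLOR_RGB2BGR))
E
python3 - <<'E'
from h import *
for n in("top","side"):
    p,d=snapshot(n); save(n+"0.png",p); c=calibration(n); print(n,c["intrinsics"],c["k1"],-np.array(c["R"]).T@c["t"]); np.save(n+"0.npy",d)
    print(np.array(c["R"]).round(2).tolist())
o=monitor.get_obs(); print(o)
E
```

```text
top [[384.68245897   0.         321.95055676]
 [  0.         384.68245897 200.98634272]
 [  0.           0.           1.        ]] -0.06474064860517686 [ 0.36356793 -0.01047002  0.9947899 ]
[[0.05, -1.0, 0.0], [-0.97, -0.05, -0.22], [0.22, 0.01, -0.98]]
side [[415.9760494    0.         316.38214666]
 [  0.         415.9760494  197.52913183]
 [  0.           0.           1.        ]] -0.09026366945080742 [0.23854913 0.75040391 0.7669253 ]
[[-0.91, -0.41, 0.01], [-0.28, 0.6, -0.75], [0.3, -0.69, -0.66]]
{'clock': 0.1, 'qpos': array([-1.22936916e+00,  1.31091673e-01,  1.48918342e+00,  1.56462583e-05,
        1.52305476e+00, -8.53818445e-02]), 'joint_vel': array([ 0.00068898, -0.00394688, -0.00064776,  0.0002274 ,  0.00054029,
       -0.00193541]), 'joint_torque': array([ 2.04055446e-03, -5.61341035e+01, -4.93095124e+01,  7.71248178e-02,
        2.91421416e-02, -5.42419127e-05]), 'tool_pos': array([ 0.24823469, -0.54564682,  0.21768162]), 'tcp_rot': array([-3.13986312e+00, -1.63714755e-04,  4.26808104e-01]), 'ft_force': array([-0.52512372, -0.58089432,  0.27177474]), 'wrist_torque': array([-0.00682855,  0.00127306, -0.00846925]), 'grip_force': 0.0, 'grip_width': 0.09314872148419465}
```

View pics/top0.png

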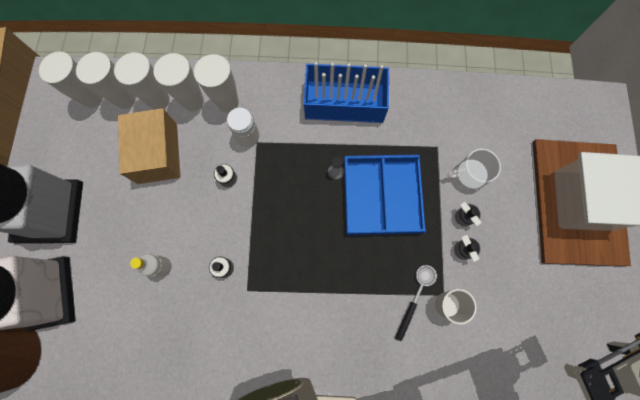

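View pics/side0.png

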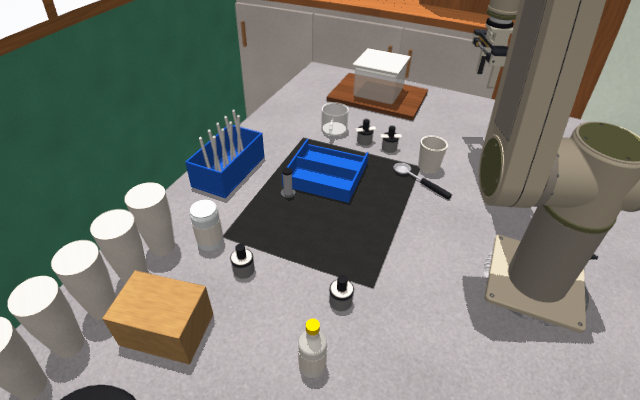

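The top view shows the tray at px (345–425, 155–235) and the post at (336,170). Round-tag jars are at (224,174) and (219,267), strip-tag jars at (468,215) and (467,248). The mug is at (480,165), the cup at (459,306), the bottle at (240,120) and the spoon at (415,300). The side view shows the same four jars.

```bash
cat >> h.py <<'E'
def tray(p,name="top"):
    """tray outline: blue mask, inner big blob; returns rim-plane rect"""
    h=cv2.cvtColor(p,cv2.COLOR_RGB2HSV); m=cv2.inRange(h,(100,120,50),(125,255,255))
    m[:128]=0
    m=cv2.morphologyEx(m,cv2.MORPH_CLOSE,np.ones((5,5)))
    cs=cv2.findContours(m,0,2)[0]; c=max(cs,key=cv2.contourArea)
    return c[:,0,:].astype(float)
E
python3 - <<'E'
from h import *
p,d=snapshot("top"); P=cloud("top",d)
q,e=snapshot("side"); S=cloud("side",e)
g=cv2.cvtColor(p,cv2.COLOR_RGB2GRAY)
m=((g<50)*255).astype(np.uint8); m=cv2.morphologyEx(m,cv2.MORPH_OPEN,np.ones((5,5)))
m[:, :245]=0;m[:,445:]=0;m[:140]=0;m[300:]=0
b=cv2.inRange(cv2.cvtColor(p,cv2.COLOR_RGB2HSV),(100,120,50),(125,255,255)); b[:140]=0
c=np.vstack([x[:,0] for x in cv2.findContours(m|b,0,2)[0]]).astype(float)
mr=cv2.minAreaRect(ray("top",c,0.001)[:,:2].astype(np.float32)); print("mat",mr,cv2.boxPoints(mr).round(4).tolist())
t=tray(p); 
for z in(.001,.046):
  r=cv2.minAreaRect(ray("top",t,z)[:,:2].astype(np.float32));print("tray",z,r,cv2.boxPoints(r).round(3).tolist())
# point clouds
for nm,C in(("top",P),("side",S)):
  X=C.reshape(-1,3)
  mm=(X[:,2]>.075)&(X[:,2]<.09)
  print(nm,"high pts 75..90mm clusters")
  im=(mm.reshape(400,640)*255).astype(np.uint8)
  n,l,s,ce=cv2.connectedComponentsWithStats(im)
  for i in range(1,n):
    if s[i,4]>8:
      Y=X[(l==i).ravel()]; 
      if np.hypot(*Y[:,:2].mean(0))<1: print(ce[i].round(),s[i,4],Y.mean(0).round(4),np.ptp(Y,0).round(3))
# tray top rim from depth
im=(b>0)&(P[...,2]>.038)&(P[...,2]<.055)
Y=P[im]; r=cv2.minAreaRect(Y[:,:2].astype(np.float32)); print("rim depth",len(Y),Y[:,2].mean(),r)
E
```

```text
mat ((0.5511030554771423, -0.06638443470001221), (0.3931766152381897, 0.49355342984199524), 1.5012437105178833) [[0.3481000065803528, 0.17520000040531158], [0.3610000014305115, -0.3181999921798706], [0.7541000247001648, -0.30790001153945923], [0.7411999702453613, 0.18549999594688416]]
tray 0.001 ((0.6164604425430298, -0.16384094953536987), (0.21927765011787415, 0.20929747819900513), 4.041571140289307) [[0.5, -0.06700000166893005], [0.5139999985694885, -0.2759999930858612], [0.7329999804496765, -0.26100000739097595], [0.7179999947547913, -0.052000001072883606]]
tray 0.046 ((0.6050091981887817, -0.15689608454704285), (0.20934851467609406, 0.19982026517391205), 4.041563987731934) [[0.49399998784065247, -0.06499999761581421], [0.5080000162124634, -0.2639999985694885], [0.7160000205039978, -0.24899999797344208], [0.7020000219345093, -0.05000000074505806]]
top high pts 75..90mm clusters
[310.  67.] 29 [0.9329 0.0478 0.0832] [0.016 0.021 0.015]
[323.  67.] 48 [0.934  0.014  0.0837] [0.008 0.034 0.015]
[340.  68.] 52 [ 0.9341 -0.0314  0.0842] [0.008 0.032 0.015]
[356.  69.] 40 [ 0.9343 -0.07
[... 2690 characters left out ...]
 0.0817] [0.025 0.029 0.01 ]
[206. 225.] 134 [0.746  0.2338 0.0827] [0.057 0.052 0.014]
[157. 232.] 147 [0.8359 0.3002 0.0827] [0.063 0.059 0.015]
[239. 248.] 74 [0.6388 0.259  0.0811] [0.021 0.023 0.01 ]
[540. 273.] 328 [0.0191 0.0535 0.0825] [0.13  0.078 0.015]
[128. 262.] 153 [0.8339 0.3979 0.0826] [0.051 0.063 0.015]
[342. 280.] 87 [0.4007 0.2437 0.0808] [0.021 0.022 0.009]
[ 96. 295.] 172 [0.8315 0.4936 0.0828] [0.043 0.07  0.015]
[163. 327.] 466 [0.6615 0.4902 0.0826] [0.156 0.149 0.015]
[311. 355.] 123 [0.3881 0.4216 0.083 ] [0.047 0.031 0.015]
rim depth 694 0.04451018556982743 ((0.6075839996337891, -0.15804290771484375), (0.19916389882564545, 0.19629211723804474), 3.9981889724731445)
```

```bash
cat >> h.py <<'E'
def to(*targets):
    """print shift rows (cm, deg) from present pose to targets (x,y,z,yawdeg)"""
    o=monitor.get_obs(); x=o["tool_pos"]; yaw=o["tcp_rot"][2]; c,s=np.cos(yaw),np.sin(yaw)
    for T in targets:
        d=np.array(T[:3])-x
        dy=(yaw*180/np.pi-T[3]+180)%360-180
        print(T,"->","%.2f %.2f %.2f %.1f"%(100*(c*d[0]+s*d[1]),100*(s*d[0]-c*d[1]),-100*d[2],dy))
E
python3 -c "
from h import *
to((.603,-.098,.219,94),(.603,-.098,.02,94))"
```

```text
(0.603, -0.098, 0.219, 94) -> 50.83 -26.09 -0.10 -69.5
(0.603, -0.098, 0.02, 94) -> 50.83 -26.09 19.80 -69.5
```

```bash
python3 -m pendant '5 -2.6 0 -7;10 -5.2 0 -14;15 -7.8 0 -21;20 -10.4 0 -28;25.5 -13 0 -35;30.5 -15.6 0 -42;35.5 -18.2 0 -49;40.6 -20.8 0 -56;45.8 -23.5 0 -63;50.8 -26.1 0 -69.5;50.8 -26.1 0 -69.5;50.8 -26.1 0 -69.5' 255 20
python3 -c "
from h import *
to((.603,-.098,.06,94),(.603,-.098,.02,94),(.603,-.083,.02,94))"
```

```text
clock: 1.7
tool_pos: [0.6025, -0.0983, 0.2182]
tcp_rot: [-3.141, 0.0, 1.64]
ft_force: [-0.1, -0.6, -0.7]
grip_width: 0.0002
grip_force: 0.0
(0.603, -0.098, 0.06, 94) -> 0.03 0.06 15.82 -0.0
(0.603, -0.098, 0.02, 94) -> 0.03 0.06 19.82 -0.0
(0.603, -0.083, 0.02, 94) -> 1.53 0.16 19.82 -0.0
```

```bash
python3 -m pendant '0 0 5 0;0 0 10 0;0 0 14 0;0 0 17 0;0 0 19.8 0;0 0 19.8 0;1 0 19.8 0;2 0 19.8 0;2.5 0 19.8 0;2.9 0 19.8 0;3.1 0 19.8 0;3.1 0 19.8 0'
python3 -m pendant '0.3 0 0 0;.3 0 0 0;0.4 0 0 0;.5 0 0 0'; python3 -m pendant '0.1 0 0 0;.1 0 0 0;0.2 0 0 0;.2 0 0 0';python3 -m pendant '0.1 0 0 0;.1 0 0 0'
python3 - <<'E'
from h import *
p,d=snapshot("top"); save("t1.png",p[120:320,220:500].repeat(2,0).repeat(2,1))
q,e=snapshot("side"); save("s1.png",q[120:320,180:460].repeat(2,0).repeat(2,1))
E
```

```text
clock: 3.2
tool_pos: [0.6008, -0.0673, 0.0208]
tcp_rot: [3.141, -0.0, 1.64]
ft_force: [1.7, -1.8, 1.5]
grip_width: 0.0007
grip_force: 1.2
clock: 3.7
tool_pos: [0.6002, -0.0629, 0.0206]
tcp_rot: [-3.141, 0.001, 1.639]
ft_force: [0.5, -5.4, 2.3]
grip_width: 0.0004
grip_force: 3.0
clock: 4.2
tool_pos: [0.6, -0.0609, 0.0205]
tcp_rot: [-3.141, 0.0, 1.64]
ft_force: [-0.9, -5.7, 1.9]
grip_width: 0.0005
grip_force: 2.7
clock: 4.45
tool_pos: [0.5999, -0.0599, 0.0205]
tcp_rot: [-3.141, 0.0, 1.639]
ft_force: [-0.6, -5.8, 2.0]
grip_width: 0.0006
grip_force: 2.8
```

View pics/s1.png

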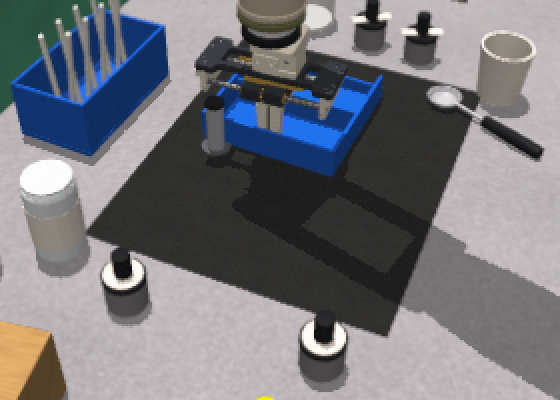

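```bash
python3 -m pendant '-.6 0 0 0;-0.6 -2.5 0 0;-0.6 -5 0 0;-.6 -7 0 0;-.6 -7 0 0'
cat >> h.py <<'E'
def rim(name,n0=.04,n1=.052):
    p,d=snapshot(name); P=cloud(name,d)
    b=cv2.inRange(cv2.cvtColor(p,cv2.COLOR_RGB2HSV),(100,120,40),(125,255,255))
    m=(b>0)&(P[...,2]>.015)&(P[...,2]<.055)&(P[...,0]<.8)&(P[...,0]>.3)
    Y=P[m]; r=cv2.minAreaRect(Y[:,:2].astype(np.float32))
    print(name,len(Y),np.round(r[0],4),np.round(r[1],4),round(r[2],2)); return p,P,Y
E
python3 -c "
from h import *
rim('top');rim('side')"
```

```text
clock: 5.18
tool_pos: [0.529, -0.0697, 0.0198]
tcp_rot: [-3.139, -0.001, 1.639]
ft_force: [0.1, 0.3, 0.5]
grip_width: 0.0007
grip_force: 0.0
top 400 [ 0.5977 -0.1446] [0.2001 0.1985] 88.95
side 1038 [ 0.5995 -0.1423] [0.2029 0.2024] 89.3
```

```bash
cat >> h.py <<'E'
def arc(ths,fx=.0885,fy=.0785,z=.02,post=(.670,-.031),py=-.070):
    T=[]
    for t in ths:
        a=np.radians(t);R=np.array([[np.cos(a),-np.sin(a)],[np.sin(a),np.cos(a)]])
        w=np.array(post)+R@np.array([fx-.1125,fy-py]); T.append((round(w[0],4),round(w[1],4),z,t))
    to(*T)
E
python3 -c "
from h import *
arc([89,89,85,81,77,73,69,65,61,57,53,49])"
```

```text
(np.float64(0.5211), np.float64(-0.0524), 0.02, 89) -> 1.83 -0.86 0.06 4.9
(np.float64(0.5211), np.float64(-0.0524), 0.02, 89) -> 1.83 -0.86 0.06 4.9
(np.float64(0.52), np.float64(-0.042), 0.02, 85) -> 2.87 -0.90 0.06 8.9
(np.float64(0.5196), np.float64(-0.0315), 0.02, 81) -> 3.92 -0.87 0.06 12.9
(np.float64(0.5199), np.float64(-0.021), 0.02, 77) -> 4.97 -0.77 0.06 16.9
(np.float64(0.521), np.float64(-0.0105), 0.02, 73) -> 6.01 -0.58 0.06 20.9
(np.float64(0.5228), np.float64(-0.0002), 0.02, 69) -> 7.02 -0.33 0.06 24.9
(np.float64(0.5253), np.float64(0.01), 0.02, 65) -> 8.02 -0.01 0.06 28.9
(np.float64(0.5285), np.float64(0.02), 0.02, 61) -> 9.00 0.37 0.06 32.9
(np.float64(0.5324), np.float64(0.0298), 0.02, 57) -> 9.95 0.83 0.06 36.9
(np.float64(0.537), np.float64(0.0392), 0.02, 53) -> 10.85 1.35 0.06 40.9
(np.float64(0.5422), np.float64(0.0483), 0.02, 49) -> 11.73 1.94 0.06 44.9
```

```bash
python3 -m pendant '1 -.6 0 3;1.8 -0.9 0 5;2.9 -0.9 0 9;3.9 -0.9 0 13;5 -0.8 0 17;6 -0.6 0 21;7 -0.3 0 25;8 0 0 29;9 .4 0 33;10 .8 0 37;10.9 1.3 0 41;11.7 1.9 0 45'
python3 -c "
from h import *
rim('top');rim('side')
arc([49,45,41,37,33,29,25,21,17,13,9,5])"
```

```text
clock: 6.78
tool_pos: [0.5429, 0.0479, 0.021]
tcp_rot: [3.14, -0.0, 0.852]
ft_force: [-0.0, -2.9, 1.8]
grip_width: 0.0006
grip_force: 1.3
top 892 [ 0.5437 -0.0683] [0.1989 0.2012] 47.72
side 1125 [ 0.5449 -0.0682] [0.2035 0.2074] 47.12
(np.float64(0.5422), np.float64(0.0483), 0.02, 49) -> -0.08 -0.05 0.10 -0.1
(np.float64(0.548), np.float64(0.057), 0.02, 45) -> 0.96 -0.18 0.10 3.9
(np.float64(0.5545), np.float64(0.0653), 0.02, 41) -> 2.01 -0.24 0.10 7.9
(np.float64(0.5615), np.float64(0.0732), 0.02, 37) -> 3.06 -0.23 0.10 11.9
(np.float64(0.569), np.float64(0.0805), 0.02, 33) -> 4.11 -0.14 0.10 15.9
(np.float64(0.577), np.float64(0.0872), 0.02, 29) -> 5.14 0.02 0.10 19.9
(np.float64(0.5855), np.float64(0.0934), 0.02, 25) -> 6.16 0.26 0.10 23.9
(np.float64(0.5944), np.float64(0.099), 0.02, 21) -> 7.17 0.56 0.10 27.9
(np.float64(0.6036), np.float64(0.104), 0.02, 17) -> 8.15 0.93 0.10 31.9
(np.float64(0.6132), np.float64(0.1083), 0.02, 13) -> 9.11 1.37 0.10 35.9
(np.float64(0.6231), np.float64(0.1119), 0.02, 9) -> 10.03 1.88 0.10 39.9
(np.float64(0.6331), np.float64(0.1148), 0.02, 5) -> 10.90 2.44 0.10 43.9
```

```bash
python3 -m pendant '-.6 0 0 1;-.6 4 0 1;-.6 8 0 1;-.6 11.5 0 1;-.6 14 0 1;-.2 14 0 1;.1 14 0 1;.3 14 0 1;.3 14 0 1'
python3 -m pendant '.2 0 0 0;.3 0 0 0;.3 0 0 0'
```

```text
clock: 8.0
tool_pos: [0.6464, -0.0464, 0.0204]
tcp_rot: [3.141, 0.008, 0.836]
ft_force: [-9.3, -21.6, 7.1]
grip_width: 0.0005
grip_force: 11.2
clock: 8.38
tool_pos: [0.6464, -0.0463, 0.0204]
tcp_rot: [-3.141, 0.012, 0.835]
ft_force: [-20.3, -29.1, 13.8]
grip_width: 0.0003
grip_force: 17.8
```

```bash
python3 -m pendant '-.4 0 0 0;-1.2 0 0 0;-1.2 -4 0 0;-1.2 -8 0 0;-1.2 -11.5 0 0;-1.2 -13.8 0 0;-1.2 -13.8 0 0'
python3 -c "
from h import *
rim('top');rim('side')
arc([47,45,41,37,33,29,25,21,17,13,9,5],fx=.0885)"
```

```text
clock: 9.25
tool_pos: [0.5388, 0.0455, 0.0203]
tcp_rot: [-3.14, 0.0, 0.84]
ft_force: [0.5, -0.0, -0.3]
grip_width: 0.0003
grip_force: 0.0
top 861 [ 0.54   -0.0635] [0.1986 0.2007] 47.09
side 1174 [ 0.5404 -0.0639] [0.2026 0.2053] 47.4
(np.float64(0.545), np.float64(0.0527), 0.02, 47) -> 0.92 -0.26 0.09 1.0
(np.float64(0.548), np.float64(0.057), 0.02, 45) -> 1.44 -0.33 0.09 3.0
(np.float64(0.5545), np.float64(0.0653), 0.02, 41) -> 2.49 -0.40 0.09 7.0
(np.float64(0.5615), np.float64(0.0732), 0.02, 37) -> 3.54 -0.41 0.09 11.0
(np.float64(0.569), np.float64(0.0805), 0.02, 33) -> 4.59 -0.34 0.09 15.0
(np.float64(0.577), np.float64(0.0872), 0.02, 29) -> 5.62 -0.19 0.09 19.0
(np.float64(0.5855), np.float64(0.0934), 0.02, 25) -> 6.65 0.02 0.09 23.0
(np.float64(0.5944), np.float64(0.099), 0.02, 21) -> 7.66 0.31 0.09 27.0
(np.float64(0.6036), np.float64(0.104), 0.02, 17) -> 8.65 0.66 0.09 31.0
(np.float64(0.6132), np.float64(0.1083), 0.02, 13) -> 9.61 1.09 0.09 35.0
(np.float64(0.6231), np.float64(0.1119), 0.02, 9) -> 10.54 1.58 0.09 39.0
(np.float64(0.6331), np.float64(0.1148), 0.02, 5) -> 11.43 2.13 0.09 43.0
```

```bash
python3 -m pendant '.9 -.3 0 1;1.4 -0.3 0 3;2.5 -0.4 0 7;3.5 -0.4 0 11;4.6 -.3 0 15;5.6 -0.2 0 19;6.6 0 0 23;7.7 .3 0 27;8.6 .7 0 31;9.6 1.1 0 35;10.5 1.6 0 39;11 1.9 0 41'
python3 -c "
from h import *
rim('top');rim('side')
arc([7,5,3,2,1.5])"
```

```text
clock: 10.85
tool_pos: [0.6289, 0.1125, 0.0203]
tcp_rot: [3.141, 0.001, 0.119]
ft_force: [-2.8, -3.6, 2.3]
grip_width: 0.0008
grip_force: 2.5
top 749 [0.5534 0.0238] [0.2019 0.1965] 6.07
side 1719 [0.5545 0.0255] [0.2029 0.2049] 5.88
(np.float64(0.6281), np.float64(0.1135), 0.02, 7) -> -0.10 -0.08 0.04 -0.1
(np.float64(0.6331), np.float64(0.1148), 0.02, 5) -> 0.41 -0.15 0.04 1.9
(np.float64(0.6383), np.float64(0.116), 0.02, 3) -> 0.94 -0.21 0.04 3.9
(np.float64(0.6408), np.float64(0.1166), 0.02, 2) -> 1.20 -0.24 0.04 4.9
(np.float64(0.6421), np.float64(0.1168), 0.02, 1.5) -> 1.33 -0.24 0.04 5.4
```

```bash
python3 -m pendant '.4 -.1 0 2;.9 -0.2 0 4;1.2 -0.2 0 5;1.2 -0.2 0 5'
python3 -c "
from h import *
p,P,Y=rim('top');rim('side')"
```

```text
clock: 11.45
tool_pos: [0.6403, 0.1166, 0.0206]
tcp_rot: [-3.141, -0.0, 0.034]
ft_force: [-0.1, -0.9, -0.6]
grip_width: 0.0002
grip_force: 0.4
top 706 [0.5572 0.0332] [0.2019 0.195 ] 2.93
side 1844 [0.5571 0.036 ] [0.2    0.2061] 1.4
```

```bash
python3 -m pendant '-1.5 1.5 0 0;-1.5 1.5 -5 0;-1.5 1.5 -10 0;-1.5 1.5 -15 0;-1.5 1.5 -18 0'
python3 -c "
from h import *
to((.637,.257,.17,2))"
```

```text
clock: 12.18
tool_pos: [0.627, 0.1011, 0.2048]
tcp_rot: [-3.141, -0.005, 0.035]
ft_force: [0.1, -0.3, -0.6]
grip_width: 0.0006
grip_force: 0.0
(0.637, 0.257, 0.17, 2) -> 1.54 -15.54 3.48 -0.0
```

```bash
python3 -m pendant '.5 -5 0 0;1 -10 0 0;1.5 -15.5 0 0;1.5 -15.5 3.5 0;1.5 -15.5 3.5 0' 130
cat >> h.py <<'E'
def knobs():
    """jar knobs from the depth of both views: disc near z=.082 or on tray .087"""
    for nm in("top","side"):
        p,d=snapshot(nm); X=cloud(nm,d); g=cv2.cvtColor(p,cv2.COLOR_RGB2GRAY)
        m=(g<90)&(X[...,2]>.068)&(X[...,2]<.093)&(X[...,0]<.8)&(X[...,0]>.25)&(abs(X[...,1])<.5)
        n,l,s,c=cv2.connectedComponentsWithStats(m.astype(np.uint8)*255)
        for i in range(1,n):
            Y=X[l==i]; 
            if len(Y)>12 and np.ptp(Y[:,0])<.035 and np.ptp(Y[:,1])<.035:
                print(nm,len(Y),((Y.max(0)+Y.min(0))/2)[:2].round(4),Y[:,2].max().round(3),np.ptp(Y,0).round(3))
E
python3 - <<'E'
from h import *
knobs()
p,P,Y=rim('top');q,_,_=rim('side')
save("t2.png",p);save("s2.png",q[90:330,180:480].repeat(2,0).repeat(2,1))
E
```

```text
clock: 12.8
tool_pos: [0.633, 0.2564, 0.1621]
tcp_rot: [3.14, 0.006, 0.036]
ft_force: [-0.7, -1.2, -0.5]
grip_width: 0.0438
grip_force: 0.0
top 100 [ 0.6688 -0.0319] 0.086 [0.026 0.025 0.018]
top 65 [0.6362 0.254 ] 0.086 [0.021 0.019 0.018]
top 72 [ 0.5634 -0.3766] 0.086 [0.02  0.021 0.017]
top 79 [ 0.4771 -0.3729] 0.087 [0.019 0.023 0.018]
top 68 [0.3997 0.24  ] 0.086 [0.019 0.02  0.017]
side 33 [ 0.5655 -0.3729] 0.086 [0.02  0.018 0.017]
side 34 [ 0.4785 -0.3695] 0.085 [0.018 0.021 0.017]
side 72 [ 0.6732 -0.0314] 0.085 [0.027 0.029 0.016]
side 84 [0.6377 0.2576] 0.085 [0.02  0.022 0.015]
side 106 [0.4014 0.2422] 0.085 [0.02  0.023 0.017]
top 1293 [0.5581 0.0353] [0.2023 0.197 ] 2.04
side 2164 [0.5655 0.0346] [0.2151 0.2076] 1.75
```

View pics/t2.png

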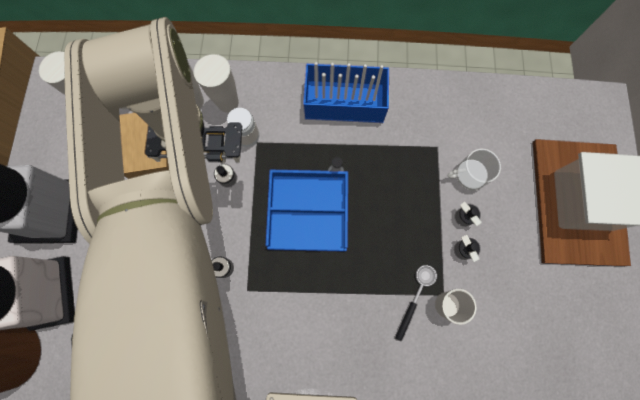

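View pics/s2.png

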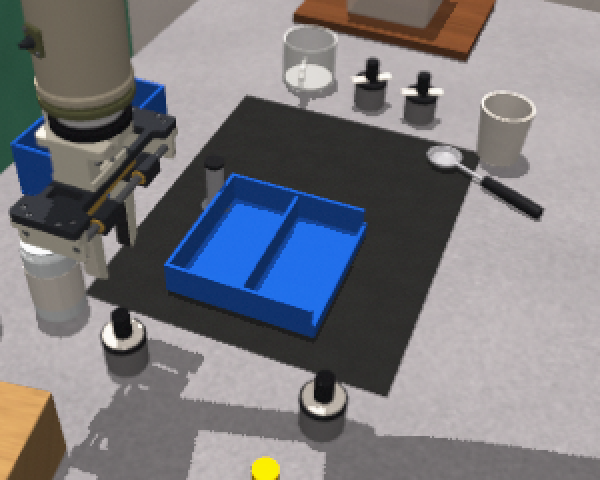

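The views show the tray square on the mat at px (268–348,170–250) in the top image, its back wall at the post (336,165). All bystanders are untouched.

```bash
python3 -m pendant '0 0 0 0;0 0 0 0'
python3 -c "
from h import *
to((.637,.256,.054,2))"
```

```text
clock: 13.25
tool_pos: [0.6358, 0.2559, 0.1667]
tcp_rot: [-3.141, -0.001, 0.033]
ft_force: [-0.5, -0.7, -0.4]
grip_width: 0.046
grip_force: 0.0
(0.637, 0.256, 0.054, 2) -> 0.12 -0.00 11.27 -0.1
```

```bash
python3 -m pendant '.1 0 4 0;.1 0 8 0;.1 0 10 0;.1 0 11.2 0;.1 0 11.2 0' 130 25
python3 -m pendant '0 0 0 0;0 0 0 0;0 0 0 0;0 0 0 0;0 0 -3 0;0 0 -7 0;0 0 -12 0;0 0 -12 0' 255 25
python3 -c "
from h import *
to((.509,.0785,.17,2),(.509,.0785,.062,2))"
```

```text
clock: 13.88
tool_pos: [0.6363, 0.2562, 0.0537]
tcp_rot: [3.142, 0.0, 0.034]
ft_force: [-0.3, 0.1, 1.0]
grip_width: 0.0455
grip_force: 0.0
clock: 14.88
tool_pos: [0.6393, 0.2573, 0.18]
tcp_rot: [-3.139, -0.009, 0.034]
ft_force: [-0.3, 1.1, -1.1]
grip_width: 0.0217
grip_force: 25.0
(0.509, 0.0785, 0.17, 2) -> -13.63 17.42 1.00 -0.0
(0.509, 0.0785, 0.062, 2) -> -13.63 17.42 11.80 -0.0
```

```bash
python3 -m pendant '-4 5 0 0;-8 10 0 0;-12 15 0 0;-13.6 17.4 0 0;-13.6 17.4 0 0;-13.6 17.4 4 0;-13.6 17.4 8 0;-13.6 17.4 10.5 0;-13.6 17.4 11.2 0;-13.6 17.4 11.2 0'
python3 -m pendant '0 0 0.2 0;0 0 .2 0'
```

```text
clock: 16.12
tool_pos: [0.5064, 0.0782, 0.0615]
tcp_rot: [-3.141, 0.001, 0.035]
ft_force: [0.4, -0.2, -1.3]
grip_width: 0.0213
grip_force: 25.0
clock: 16.38
tool_pos: [0.5071, 0.0779, 0.0607]
tcp_rot: [-3.142, -0.002, 0.034]
ft_force: [0.2, 0.8, -0.9]
grip_width: 0.0216
grip_force: 25.0
```

```bash
python3 -m pendant '0 0 0.1 0;0 0 .2 0;0 0 .2 0'; python3 -m pendant '0 0 0 0;0 0 0 0;0 0 -5 0;0 0 -10 0;0 0 -11 0;0 0 -11 0' 130
python3 -c "
from h import *
knobs();rim('top')
to((.4005,.241,.17,2))"
```

```text
clock: 16.75
tool_pos: [0.5069, 0.0777, 0.0586]
tcp_rot: [3.142, -0.001, 0.034]
ft_force: [-1.3, -1.9, 5.1]
grip_width: 0.0215
grip_force: 25.0
clock: 17.5
tool_pos: [0.5067, 0.0777, 0.1681]
tcp_rot: [-3.142, -0.001, 0.034]
ft_force: [0.7, 0.1, -1.6]
grip_width: 0.0457
grip_force: 0.0
top 98 [ 0.6686 -0.0319] 0.087 [0.026 0.025 0.018]
top 75 [ 0.5633 -0.3756] 0.086 [0.021 0.02  0.018]
top 79 [ 0.4771 -0.3734] 0.089 [0.02  0.022 0.02 ]
top 19 [0.3993 0.2328] 0.083 [0.016 0.004 0.015]
side 36 [ 0.566  -0.3728] 0.086 [0.021 0.019 0.018]
side 36 [ 0.4786 -0.3708] 0.085 [0.016 0.022 0.017]
side 72 [ 0.6719 -0.0316] 0.086 [0.026 0.025 0.017]
side 87 [0.5086 0.0785] 0.088 [0.02  0.022 0.02 ]
side 109 [0.4018 0.2413] 0.084 [0.021 0.024 0.016]
top 650 [0.5578 0.0353] [0.2018 0.197 ] 2.09
(0.4005, 0.241, 0.17, 2) -> -9.89 -16.68 -0.45 -0.0
```

```bash
python3 -m pendant '-3 -5 0 0;-6 -10 0 0;-9 -15 0 0;-9.9 -16.5 0 0;-9.9 -16.5 0 0;-9.9 -16.5 0 0'
python3 -c "
from h import *
knobs(); to((.4005,.241,.054,2))"
```

```text
clock: 18.4
tool_pos: [0.4023, 0.2382, 0.1671]
tcp_rot: [3.141, 0.001, 0.033]
ft_force: [0.2, -0.5, 0.7]
grip_width: 0.0458
grip_force: 0.0
top 98 [ 0.6687 -0.0319] 0.087 [0.026 0.025 0.015]
top 73 [ 0.5635 -0.375 ] 0.087 [0.019 0.02  0.019]
top 49 [0.5061 0.0762] 0.092 [0.017 0.014 0.021]
top 79 [ 0.4768 -0.3726] 0.087 [0.021 0.021 0.019]
side 37 [ 0.4786 -0.3691] 0.085 [0.018 0.019 0.017]
side 74 [ 0.6726 -0.0315] 0.085 [0.025 0.028 0.017]
side 14 [0.5136 0.0764] 0.09 [0.009 0.019 0.005]
side 105 [0.4014 0.2419] 0.084 [0.021 0.023 0.016]
(0.4005, 0.241, 0.054, 2) -> -0.19 -0.30 11.34 -0.2
```

```bash
python3 -m pendant '-.2 -.3 4 0;-.2 -.3 8 0;-.2 -.3 10 0;-.2 -.3 11.3 0;-.2 -.3 11.3 0' 130 25
python3 -m pendant '0 0 0 0;0 0 0 0;0 0 0 0;0 0 0 0;0 0 -3 0;0 0 -7 0;0 0 -12 0;0 0 -12 0;0 0 -12 0' 255 25
python3 -c "
from h import *
to((.511,-.0115,.17,2),(.511,-.0115,.059,2))"
```

```text
clock: 19.12
tool_pos: [0.3995, 0.2414, 0.054]
tcp_rot: [3.141, 0.001, 0.033]
ft_force: [0.3, 0.1, -0.2]
grip_width: 0.046
grip_force: 0.0
clock: 20.25
tool_pos: [0.3992, 0.242, 0.1738]
tcp_rot: [3.141, 0.001, 0.034]
ft_force: [0.0, 0.3, -2.0]
grip_width: 0.021
grip_force: 25.0
(0.511, -0.0115, 0.17, 2) -> 10.31 25.72 0.38 -0.0
(0.511, -0.0115, 0.059, 2) -> 10.31 25.72 11.48 -0.0
```

```bash
python3 -m pendant '2 5 0 0;4 10 0 0;6 15 0 0;8 20 0 0;10.3 25.7 0 0;10.3 25.7 0 0;10.3 25.7 4 0;10.3 25.7 8 0;10.3 25.7 10.5 0;10.3 25.7 11.2 0;10.3 25.7 11.5 0;10.3 25.7 11.5 0'
python3 -m pendant '0 0 0 0;0 0 0 0;0 0 0 0;0 0 -5 0;0 0 -10 0;0 0 -11 0;0 0 -11 0' 130
python3 -c "
from h import *
knobs();rim('top')
to((.4778,-.3715,.17,2))"
```

```text
clock: 21.75
tool_pos: [0.5114, -0.0107, 0.0599]
tcp_rot: [-3.141, -0.0, 0.035]
ft_force: [-0.1, -0.7, -1.3]
grip_width: 0.0211
grip_force: 25.0
clock: 22.62
tool_pos: [0.5119, -0.0113, 0.1703]
tcp_rot: [3.141, -0.002, 0.034]
ft_force: [-0.4, -0.3, -0.5]
grip_width: 0.0454
grip_force: 0.0
top 75 [ 0.5631 -0.3762] 0.088 [0.02  0.021 0.02 ]
top 32 [0.503  0.0756] 0.09 [0.01  0.016 0.021]
top 35 [ 0.5059 -0.0111] 0.09 [0.009 0.017 0.021]
top 81 [ 0.4768 -0.3729] 0.085 [0.021 0.022 0.017]
side 18 [ 0.5617 -0.3703] 0.085 [0.012 0.01  0.014]
side 35 [ 0.4786 -0.3674] 0.086 [0.019 0.016 0.018]
side 71 [ 0.673  -0.0307] 0.085 [0.027 0.029 0.016]
side 77 [ 0.5119 -0.0091] 0.09 [0.02  0.021 0.022]
side 88 [0.5086 0.0796] 0.088 [0.02 0.02 0.02]
top 232 [0.5092 0.0209] [0.1035 0.1729] 1.42
(0.4778, -0.3715, 0.17, 2) -> -4.46 35.92 -0.24 -0.0
```

```bash
python3 -m pendant '-.7 6 0 0;-1.4 12 0 0;-2.1 18 0 0;-3 24 0 0;-3.7 30 0 0;-4.5 35.9 0 0;-4.5 35.9 0 0;-4.5 35.9 0 0;-4.5 35.9 0 0'
python3 -c "
from h import *
knobs(); to((.4778,-.3715,.055,2))"
```

```text
clock: 23.9
tool_pos: [0.4787, -0.3699, 0.1689]
tcp_rot: [-3.14, 0.001, 0.036]
ft_force: [-1.0, 0.2, 0.5]
grip_width: 0.0456
grip_force: 0.0
top 100 [ 0.6683 -0.0319] 0.089 [0.026 0.025 0.02 ]
top 59 [ 0.5652 -0.3759] 0.087 [0.016 0.021 0.016]
top 49 [0.5065 0.0762] 0.09 [0.018 0.015 0.019]
top 49 [ 0.5091 -0.0099] 0.091 [0.016 0.015 0.022]
side 36 [ 0.5661 -0.375 ] 0.085 [0.018 0.019 0.017]
side 33 [ 0.478  -0.3686] 0.086 [0.016 0.019 0.017]
side 70 [ 0.6725 -0.0312] 0.085 [0.027 0.027 0.016]
side 75 [ 0.5116 -0.0097] 0.088 [0.02  0.021 0.02 ]
side 86 [0.5084 0.0784] 0.089 [0.02  0.023 0.021]
(0.4778, -0.3715, 0.055, 2) -> -0.13 0.14 11.45 0.1
```

```bash
python3 -m pendant '-.1 .1 4 0;-.1 .1 8 0;-.1 .1 10 0;-.1 .1 11.4 0;-.1 .1 11.4 0' 130 25
python3 -m pendant '0 0 0 0;0 0 0 0;0 0 0 0;0 0 0 0;0 0 -3 0;0 0 -7 0;0 0 -12 0;0 0 -12 0;0 0 -12 0' 255 25
python3 -c "
from h import *
to((.6046,.0815,.17,2),(.6046,.0815,.06,2))"
```

```text
clock: 24.62
tool_pos: [0.4776, -0.3722, 0.0554]
tcp_rot: [-3.141, 0.0, 0.034]
ft_force: [0.3, -0.1, 0.1]
grip_width: 0.0454
grip_force: 0.0
clock: 25.75
tool_pos: [0.4772, -0.3721, 0.1747]
tcp_rot: [-3.141, 0.001, 0.034]
ft_force: [-0.4, -0.4, -2.6]
grip_width: 0.0216
grip_force: 25.0
(0.6046, 0.0815, 0.17, 2) -> 14.28 -44.90 0.47 -0.0
(0.6046, 0.0815, 0.06, 2) -> 14.28 -44.90 11.47 -0.0
```

```bash
python3 -m pendant '1.9 -6 0 0;3.8 -12 0 0;5.7 -18 0 0;7.6 -24 0 0;9.5 -30 0 0;11.4 -36 0 0;13.4 -42 0 0;14.3 -44.9 0 0;14.3 -44.9 0 0;14.3 -44.9 0 0'
python3 -m pendant '0 0 4 0;0 0 8 0;0 0 10.5 0;0 0 11.2 0;0 0 11.5 0;0 0 11.5 0'
python3 -m pendant '0 0 0 0;0 0 0 0;0 0 0 0;0 0 -5 0;0 0 -10 0;0 0 -11 0;0 0 -11 0' 130
python3 -c "
from h import *
knobs();rim('top')
to((.5645,-.3745,.17,2))"
```

```text
clock: 27.0
tool_pos: [0.604, 0.0805, 0.1735]
tcp_rot: [3.141, 0.003, 0.034]
ft_force: [-0.6, -0.2, -2.3]
grip_width: 0.0218
grip_force: 25.0
clock: 27.75
tool_pos: [0.606, 0.0807, 0.0617]
tcp_rot: [3.142, -0.002, 0.034]
ft_force: [-0.4, -0.8, -1.8]
grip_width: 0.0211
grip_force: 25.0
clock: 28.62
tool_pos: [0.6058, 0.0812, 0.1714]
tcp_rot: [-3.142, -0.002, 0.034]
ft_force: [-0.6, 0.3, 0.1]
grip_width: 0.0453
grip_force: 0.0
top 99 [ 0.6689 -0.0319] 0.087 [0.026 0.025 0.019]
top 17 [0.6022 0.0876] 0.091 [0.014 0.005 0.021]
top 73 [ 0.5634 -0.3758] 0.087 [0.02  0.022 0.017]
top 53 [ 0.509  -0.0111] 0.091 [0.016 0.017 0.022]
side 34 [ 0.5657 -0.3733] 0.086 [0.02  0.019 0.016]
side 36 [ 0.6691 -0.0331] 0.084 [0.017 0.024 0.014]
side 76 [ 0.512  -0.0093] 0.089 [0.018 0.022 0.021]
side 83 [0.6064 0.0821] 0.089 [0.023 0.023 0.02 ]
side 83 [0.5083 0.0793] 0.088 [0.02  0.023 0.019]
top 766 [0.5577 0.0351] [0.2015 0.1966] 2.07
(0.5645, -0.3745, 0.17, 2) -> -5.50 45.39 -0.18 -0.0
```

```bash
python3 -m pendant '-.7 6 0 0;-1.4 12 0 0;-2.1 18 0 0;-2.9 24 0 0;-3.6 30 0 0;-4.4 36 0 0;-5.1 42 0 0;-5.5 45.4 0 0;-5.5 45.4 0 0;-5.5 45.4 0 0'
python3 -c "
from h import *
knobs(); to((.5645,-.3745,.055,2))"
```

```text
clock: 30.02
tool_pos: [0.5652, -0.3735, 0.1688]
tcp_rot: [-3.139, 0.002, 0.034]
ft_force: [-0.3, 0.3, -0.3]
grip_width: 0.0455
grip_force: 0.0
top 101 [ 0.6686 -0.0319] 0.087 [0.026 0.025 0.019]
top 63 [0.6034 0.0806] 0.09 [0.018 0.019 0.021]
top 72 [ 0.5633 -0.3761] 0.087 [0.02  0.021 0.016]
top 49 [0.5065 0.0761] 0.09 [0.018 0.015 0.02 ]
top 49 [ 0.5092 -0.011 ] 0.09 [0.016 0.017 0.021]
side 35 [ 0.5661 -0.3741] 0.086 [0.021 0.016 0.018]
side 68 [ 0.6723 -0.0323] 0.086 [0.027 0.028 0.017]
side 74 [ 0.5118 -0.0093] 0.088 [0.02  0.023 0.02 ]
side 83 [0.6061 0.0822] 0.09 [0.023 0.021 0.021]
side 87 [0.5086 0.0797] 0.089 [0.02  0.023 0.02 ]
(0.5645, -0.3745, 0.055, 2) -> -0.14 0.15 11.48 0.0
```

```bash
python3 -m pendant '-.1 .1 4 0;-.1 .1 8 0;-.1 .1 10 0;-.1 .1 11.4 0;-.1 .1 11.4 0' 130 25
python3 -m pendant '0 0 0 0;0 0 0 0;0 0 0 0;0 0 0 0;0 0 -3 0;0 0 -7 0;0 0 -12 0;0 0 -12 0;0 0 -12 0' 255 25
python3 -c "
from h import *
to((.607,-.0085,.17,2),(.607,-.0085,.06,2))"
```

```text
clock: 30.75
tool_pos: [0.5647, -0.3751, 0.0563]
tcp_rot: [-3.141, 0.001, 0.035]
ft_force: [-0.3, -0.5, 1.0]
grip_width: 0.0453
grip_force: 0.0
clock: 31.88
tool_pos: [0.5645, -0.3753, 0.1759]
tcp_rot: [-3.141, 0.001, 0.034]
ft_force: [-0.1, 0.5, -2.0]
grip_width: 0.0216
grip_force: 25.0
(0.607, -0.0085, 0.17, 2) -> 5.50 -36.52 0.59 -0.0
(0.607, -0.0085, 0.06, 2) -> 5.50 -36.52 11.59 -0.0
```

```bash
python3 -m pendant '1 -6 0 0;2 -12 0 0;2.9 -18 0 0;3.8 -24 0 0;4.7 -30 0 0;5.5 -36.5 0 0;5.5 -36.5 0 0;5.5 -36.5 0 0'
python3 -m pendant '0 0 4 0;0 0 8 0;0 0 10.5 0;0 0 11.2 0;0 0 11.5 0;0 0 11.5 0'
python3 -m pendant '0 0 0 0;0 0 0 0;0 0 0 0;0 0 -5 0;0 0 -10 0;0 0 -12 0;0 0 -12 0' 130
python3 -c "
from h import *
to((.35,-.35,.25,2))"
```

```text
clock: 32.88
tool_pos: [0.6062, -0.0087, 0.1746]
tcp_rot: [3.142, 0.003, 0.035]
ft_force: [-0.2, -0.2, -2.0]
grip_width: 0.0211
grip_force: 25.0
clock: 33.62
tool_pos: [0.6079, -0.0096, 0.0624]
tcp_rot: [3.141, -0.001, 0.033]
ft_force: [0.2, 0.4, -1.5]
grip_width: 0.0217
grip_force: 25.0
clock: 34.5
tool_pos: [0.6084, -0.0089, 0.1833]
tcp_rot: [3.141, -0.003, 0.034]
ft_force: [0.7, 0.8, 0.1]
grip_width: 0.0457
grip_force: 0.0
(0.35, -0.35, 0.25, 2) -> -27.00 33.20 -6.67 -0.0
```

Now I'll move the arm clear and do a full look for missed jars or disturbance.

```bash
python3 -m pendant '-3 4 -2 0;-6 8 -4 0;-10 12 -6 0;-14 16 -6 0;-18 21 -6 0;-22 26 -6 0;-26 31 -6 0;-27 33 -6 0;-27 33 -6 0'
python3 - <<'E'
from h import *
knobs();p,P,Y=rim('top');q,_,_=rim('side')
save("t3.png",p);save("s3.png",q)
E
```

```text
clock: 35.62
tool_pos: [0.3469, -0.3485, 0.2388]
tcp_rot: [-3.138, 0.003, 0.031]
ft_force: [0.1, 0.2, -0.5]
grip_width: 0.0456
grip_force: 0.0
top 99 [ 0.669  -0.0319] 0.088 [0.025 0.025 0.017]
top 61 [ 0.6271 -0.0055] 0.09 [0.02  0.017 0.022]
top 63 [0.6033 0.0806] 0.091 [0.018 0.019 0.023]
top 49 [0.5063 0.0762] 0.092 [0.017 0.015 0.018]
top 50 [ 0.5093 -0.0109] 0.09 [0.016 0.017 0.021]
side 71 [ 0.6728 -0.0316] 0.085 [0.026 0.024 0.016]
side 78 [ 0.6279 -0.0052] 0.089 [0.02  0.022 0.02 ]
side 74 [ 0.5124 -0.0101] 0.089 [0.019 0.022 0.02 ]
side 83 [0.6059 0.0805] 0.088 [0.021 0.024 0.02 ]
side 87 [0.5085 0.0796] 0.089 [0.019 0.02  0.021]
top 1279 [0.5576 0.0355] [0.2016 0.1975] 2.14
side 1908 [0.5601 0.0351] [0.2049 0.2051] 1.64
```

View pics/t3.png

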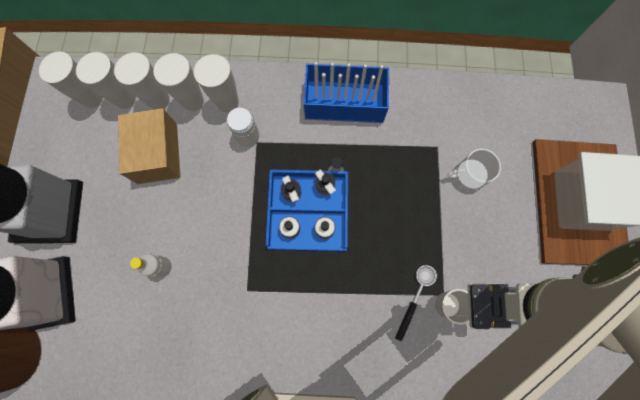

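View pics/s3.png

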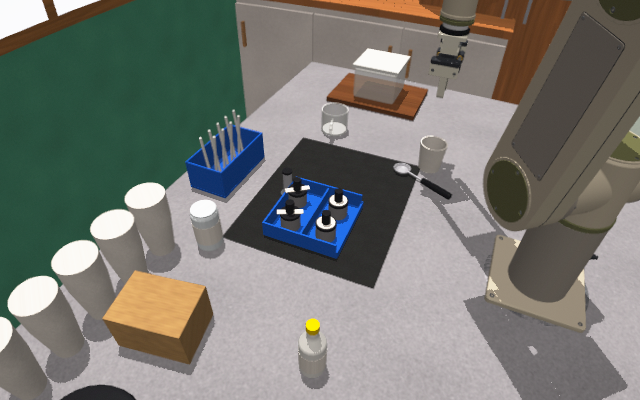

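The views show all four jars standing in the tray: strips in the rear at (290,188) and (326,182), rounds in front at (289,227) and (325,228). One strip jar got knocked about 20 mm after I placed it. It now sits at tray x ≈ 0.069 m, y ≈ -0.043 m, upright and inside the limits. No other jars are on the counter and nothing else has moved.

```bash
python3 -c "
from h import *
print(close_job())"
```

```text
the job is handed in; nothing more can be done
None
```

The job is handed in: my last images show the tray square with the mat and its back wall against the post, with two round-tag jars in the front compartment and two strip-tag jars in the rear; the hand-in gave no verdict.

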